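# Turn the sampling spoon round in its rest

### The job

Each of the two long steel sampling spoons should lie in its rest with the bowl over the drip dish, but one has been put back the wrong way round. Pick that one up, turn it end for end and lay it back, without dropping it, centred in both notches of its own rest, bowl facing up and over the dish. Neither the spoon nor the robot may strike the gas tap standing beside that rest, and the other spoon stays as it is.

Things in the scene. Friction and masses are not known exactly. Their poses are not given: they have to be found in the camera images.
- spoon: steel sampling spoon lying in its rest the wrong way round, 280 mm long, about 130 to 250 g: flat-sided bar 12 mm wide, 10 mm high (x -140 to +102 mm), open bowl 44 mm across centred at x +118 mm, from 8 mm below the bar's underside up to the bar's top. Origin: underside of the bar, midway between the spoon's ends (centre of mass 15 mm from it, to the bowl); x towards the bowl, z out of the bowl's mouth (up)
- spoon_bowl (a point): centre of the mouth of that spoon's bowl, level with the bar's top
- rest: its fixed plain wooden rest: base plate 180 x 70 x 8 mm, two uprights 8 mm thick, 48 mm wide, at x -55 and +55 mm, each with a flat notch 32 mm wide, open above: floor 48 mm, sides 62 mm above the bench. Drip dish 68 mm across, 20 mm high at x +118 mm. Origin on the bench midway between the uprights; x along the rest to the dish, z up. The spoon's origin belongs 48 mm above it
- tap: fixed bench gas tap 105 to 125 mm from the rest's long axis, on its +y side: post 30 mm across, flange 56 mm, head 36 mm with a small lever on top, 111 mm high; a thin nozzle reaches 47 mm from the post's axis along the tap's +y, away from the rest. Origin on the bench, on the post's axis, z up
- spoon2: the twin spoon, lying the right way round (bowl over the dish) in a second rest of the same kind; same frame and sizes as spoon. To be left alone

How it is judged:
At the end, for the whole second after the job is handed in: The spoon lies at rest in both notches of its own rest, level and bowl up, with its bowl over the drip dish; its middle is within 20 mm lengthwise and 14 mm sideways of the middle of the rest and its bar within about 11 degrees of the rest's length. The other spoon has moved less than 15 mm (x of spoon in the frame of rest between -0.02 and 0.02 m and y of spoon in the frame of rest between -0.014 and 0.014 m and z of spoon in the frame of rest between 0.043 and 0.053 m and x of spoon_bowl in the frame of rest above 0.085 m and angle between the x axis of spoon and the x axis of rest, either way round below 0.2 rad and angle between spoon's own z axis and vertical below 0.12 rad and linear speed of spoon below 0.02 m/s and distance of spoon2 from where it was at the start of the episode below 0.015 m); the robot touches nothing.
It fails at once if the gas tap is struck by the spoon, the robot or anything else (over 2 N) (contact force between tap and anything else above 2 N).
It fails at once if the other spoon is disturbed (moved 15 mm or more) (distance of spoon2 from where it was at the start of the episode above 0.015 m).
It fails at once if the spoon is dropped (falls free faster than 0.8 m/s, about 30 mm) (linear speed of spoon above 0.8 m/s and contact force between the fingers and spoon below 0.1 N).
It also fails if it takes over 42 s, if anything falls off the work surface, if the arm or the gripper's body presses on something with over 40 N, if the wrist force passes 120 N, or if a joint passes its speed limit or range.

### The arm

A 6-joint arm with a two-finger parallel gripper is mounted at the origin on the work surface. World frame = base frame: x ahead of the robot, y to its left, z up, the work surface at z = 0. Lengths are in m, angles in rad, forces in N, time in s.
With the tool pointing down it reaches from about 0.25 to 0.725 m from the base axis. Payload 9.7 kg.
Tool frame: the origin (TCP) lies between the finger pads; the fingertips stand 19 mm ahead of it and the grasp point (between the pads) is the TCP (env.nose_length is the distance from the TCP to the fingertips, in m); z points along the fingers, y is the line along which they close (so a half turn about z gives the same grasp; the last joint's range is limited). The gripper opens to 85 mm and grips with 20 to 120 N. Pads are 22 mm wide; open, the fingers measure 114 mm over their backs; the gripper's body (76 mm by 85 mm) begins 54 mm behind the grasp point. The pads swing forward as they close: fully open they stand 13 mm farther back than shut.
Start: joints at [1.198, 0.087, 0.176, 1.66, 0, 1.571], TCP at [0.2, 0.512, 0.25] pointing down, gripper open.
Joint ranges: [-3.13, 3.13], [-0.85, 1.81], [-1.15, 1.24], [-2.2, 2.28], [-1.44, 1.52], [-3.14, 3.14]. Speed limits (rad/s): [2.22, 2.22, 2.57, 3.14, 3.14, 3.14].

### API

Orientations are given as a unit quaternion [w, x, y, z].
In Python, from workcell import env, imaging gives the robot as it stands.
- The arm moves only by the tool move_arm, never from a script. Its arguments are lists of equal length, an entry for each row: "delta_pos": the shift along the tool's x, y, z in m, a list of three; "twist": the turn about the tool's z in degrees; "jaw": the opening, from 0 (shut) to 1 (fully open). A call has 1 to 20 rows; each row is the pose to reach, as a shift and turn from the pose commanded when the call began, along the tool's axes at that moment; what a row does not reach only later rows make up. A row lasts 1/10 s, in which the tool goes at most 50 mm and 8.59 degrees, less where a joint would pass 70% of its speed; a pose out of reach is approached as far as the arm can. A call with a gripper value outside its range is refused whole. The fingers move at their own pace and stop on an object; "force" is the grip in N (left out, the last holds). Time passes only in rows, so rows that repeat a pose let the fingers close. It gives the time, the measured TCP pose, the force, the opening and the grip force at its end, in the units of the state.
- env.get_obs(): the state, without advancing time (a new reading comes with each control period).
- imaging.get_image(name): name is "scene" or "top"; returns the picture (420x560x3 uint8, blue, green, red); there is no depth.
- imaging.calibration(name): a dict with "K" (3x3 intrinsics, pixels), "k1" (the pictures are not rectified: a ray, as slopes to the right and down, at radius r is drawn at 1 + k1 r^2 times it, then the intrinsics apply), "R" (3x3) and "t" (3): a world point X has camera coordinates R X + t. Camera axes: x right, y down, z forward; pixel columns grow to the right and rows downward; lengths in m; the calibration is good to about 2 mm. A picture is of the moment at which its call begins. calibration takes no time and is no camera call.
- env.hand_in(): hands the job in; it is judged then, once.
The state is a dict: "time_s": time; "joints": joint angles; "joint_vel": joint speeds; "joint_efforts": joint torques, N m; "ee_pos": TCP position; "ee_rot": TCP orientation; "contact_force": force on the tool from outside, world axes, zero at the start; "wrist_torque": the same for the moment, N m; "grip_width": finger opening in m; "grip_force": force on a finger pad.
Only numpy, scipy, OpenCV 4.12 (cv2) and the standard library are available. Lean on these libraries where they do the work, as an engineer would, in place of code of your own. Each camera call takes 0.05 s, during which the arm holds its last target. There are 200 camera calls.

## Working session

There is one attempt and no reset: what is moved stays moved. The work goes in short steps, Python scripts to look and compute and a tool call to move; the robot and the scene stay as the last step left them, time stands still between calls to the robot, and variables do not carry over. Pictures are saved under pics/ and viewed, at most 10 in all, crops included, and the job is handed in when it is done.

Besides the shell and the picture viewer there is one more tool, called by a JSON object that holds its "op" and its "data", one argument or row to a line. move_arm: Moves the arm, as the interface text tells. Its arguments: {"type":"object","properties":{"delta_pos":{"type":"array"},"twist":{"type":"array"},"jaw":{"type":"array"},"force":{"type":"number"}},"required":["delta_pos","twist","jaw"]}

```bash
mkdir -p pics; python3 - <<'E'
from workcell import env, imaging
import cv2
o=env.get_obs(); print({k:o[k] for k in('time_s','ee_pos','ee_rot','grip_width')})
for n in('scene','top'):
    cv2.imwrite(f'pics/{n}0.png',cv2.resize(imaging.get_image(n),(800,600),interpolation=cv2.INTER_CUBIC)); print(imaging.calibration(n))
E
```

```text
{'time_s': 0.0, 'ee_pos': array([0.20023323, 0.51203486, 0.24959664]), 'ee_rot': array([-1.41865351e-04,  1.85315568e-01,  9.82678842e-01, -6.42550732e-04]), 'grip_width': 0.08555532375210548}
{'K': array([[427.74070496,   0.        , 278.73772396],
       [  0.        , 427.74070496, 207.22546151],
       [  0.        ,   0.        ,   1.        ]]), 'k1': -0.13255512799081812, 'R': array([[ 0.29795315,  0.95444351, -0.01617083],
       [ 0.79105953, -0.25635931, -0.55543202],
       [-0.53427403,  0.15270063, -0.8314047 ]]), 't': array([-0.10257913, -0.38387574,  1.20210022])}
{'K': array([[497.90438887,   0.        , 277.12059517],
       [  0.        , 497.90438887, 215.849216  ],
       [  0.        ,   0.        ,   1.        ]]), 'k1': 0.026022349521782985, 'R': array([[-0.05844741, -0.99826744,  0.00678393],
       [-0.97431537,  0.05556205, -0.21822563],
       [ 0.21747061, -0.01936441, -0.97587476]]), 't': array([-0.03099199,  0.54182401,  0.81581418])}
```

View pics/scene0.png

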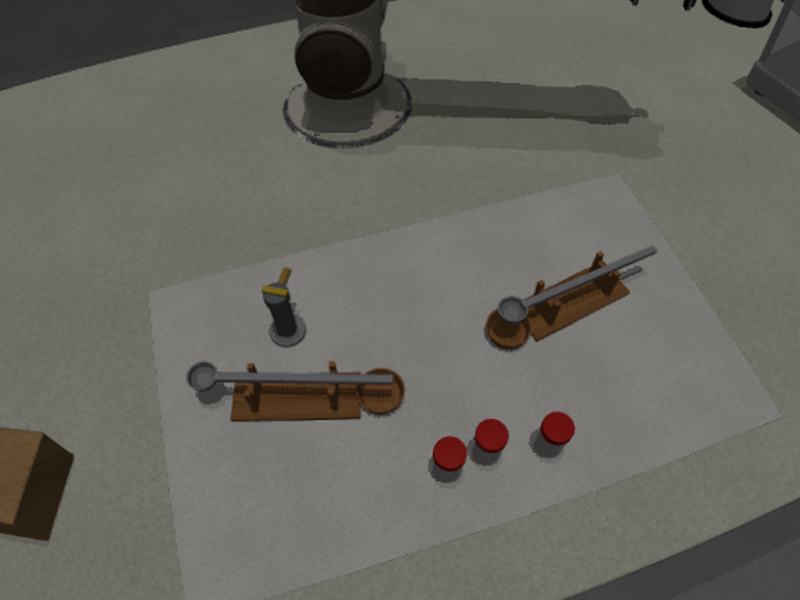

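View pics/top0.png

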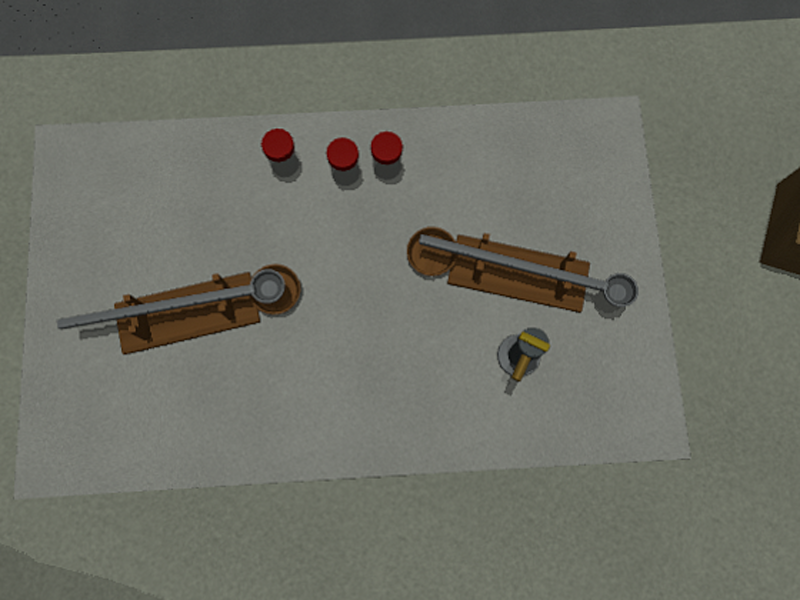

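The scene view shows the wrong-way spoon at left: bowl at (202,376), tail at (392,379), dish at (380,391) and tap at (285,310). In the top view its bowl is at (620,290), tail at (422,240), dish at (432,252) and the tap head at (533,342). The second spoon lies to the left in the top view. I'll enlarge both for precise pixels.

```bash
python3 - <<'E'
from workcell import env, imaging
import cv2
# crops in native pixels
t=imaging.get_image('top')[150:285,275:455]; cv2.imwrite('pics/topc.png',cv2.resize(t,None,fx=4.4444,fy=4.4444,interpolation=cv2.INTER_CUBIC))
s=imaging.get_image('scene')[180:300,125:285]; cv2.imwrite('pics/scenec.png',cv2.resize(s,None,fx=5,fy=5,interpolation=cv2.INTER_CUBIC))
E
```

```text
(no output)
```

View pics/topc.png

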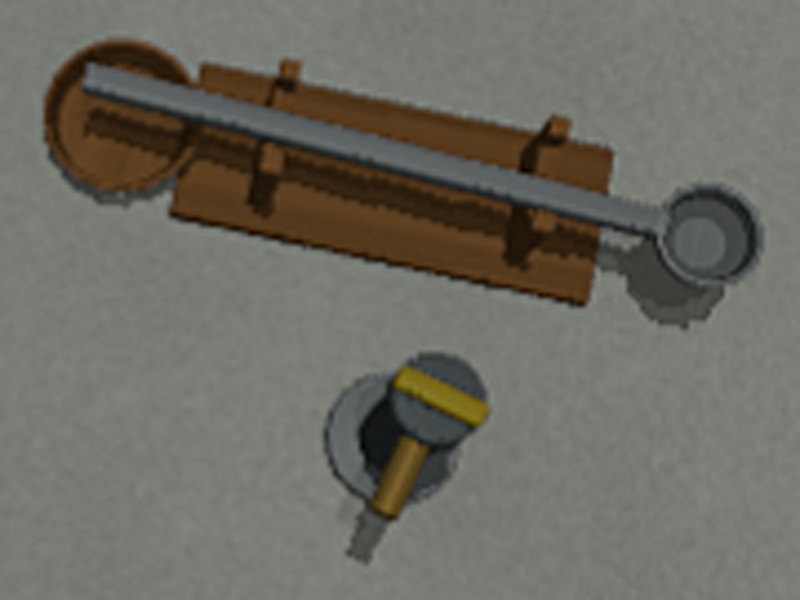

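View pics/scenec.png

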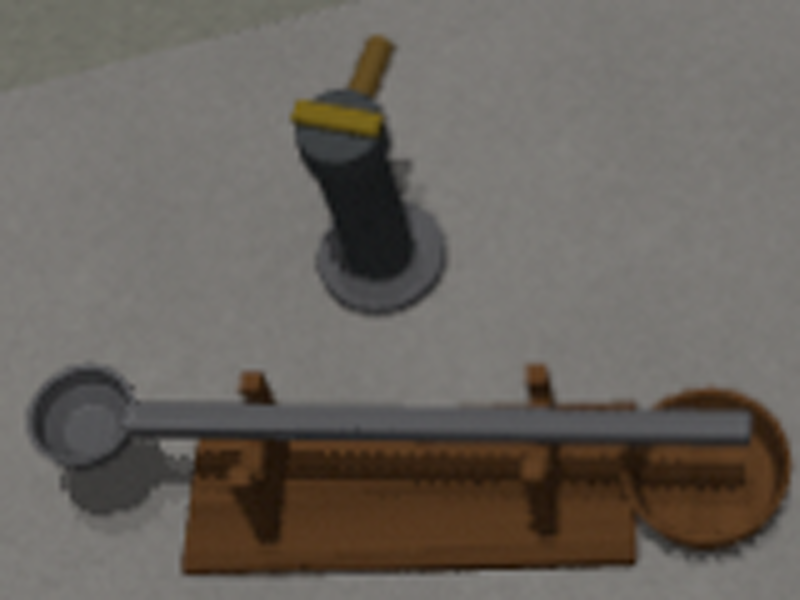

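The crops give good pixels. In the top crop, the tail is at (87,75), bowl (710,234), dish (122,115), and plate corners (203,65), (612,150), (587,305), (172,214). The tap flange is at (392,438) and its head at (438,398). In the scene crop, the tail is at (750,423), bowl (83,416), dish (713,467), tap flange (381,258) and head (340,127).

```bash
cat >h.py <<'E'
import numpy as np, cv2
from workcell import env, imaging
CR={'top':(4.4444,275,150),'scene':(5,125,180)}
def w(n,u,v,z,crop=True,f=None):
    f,ox,oy=f or CR[n]
    c=imaging.calibration(n); p=np.array([(u+.5)/f-.5+ox,(v+.5)/f-.5+oy])
    d=(p-c['K'][:2,2])/c['K'][0,0]; s=d.copy()
    for _ in range(20): s=d/(1+c['k1']*(s@s))
    r=c['R'].T@np.append(s,1); o=-c['R'].T@c['t']
    return (o+r*(z-o[2])/r[2])
E
python3 - <<'E'
from h import *
np.set_printoptions(precision=4,suppress=True)
P=[('top','tail',87,75,.058),('scene','tail',750,423,.058),('top','bowl',710,234,.058),('scene','bowl',83,416,.058),
('top','dish',122,115,.02),('scene','dish',713,467,.02),
('top','tipA+',291,66,.062),('top','tipA-',271,152,.062),('top','tipB+',559,125,.062),('top','tipB-',541,216,.062),
('scene','tipA+',538,460,.062),('scene','tipA-',537,374,.062),('scene','tipB-',252,380,.062),('scene','tipB+',252,458,.062),
('top','c',203,65,.008),('top','c',612,150,.008),('top','c',587,305,.008),('top','c',172,214,.008),
('scene','c',634,563,.008),('scene','c',184,572,.008),
('top','flange',392,438,.004),('scene','flange',381,258,.004),('top','head',438,398,.1),('scene','head',340,127,.1)]
R={}
for n,k,u,v,z in P:
    x=w(n,u,v,z); R[n+k]=x; print(n,k,x)
for n in('top','scene'):
    d=R[n+'tail']-R[n+'bowl']; print('spoon',np.linalg.norm(d),np.degrees(np.arctan2(d[1],d[0])))
    m=np.mean([R[n+k] for k in('tipA+','tipA-','tipB+','tipB-')],0); a=R[n+'tipA+']+R[n+'tipA-']-R[n+'tipB+']-R[n+'tipB-']
    print('rest',m,np.degrees(np.arctan2(a[1],a[0])),np.linalg.norm(a)/2)
    a=a/np.linalg.norm(a); print('dish->origin',R[n+'dish']-.118*a)
E
```

```text
top tail [ 0.6288 -0.0983  0.058 ]
scene tail [ 0.6302 -0.0964  0.058 ]
top bowl [ 0.5483 -0.342   0.058 ]
scene bowl [ 0.5507 -0.3401  0.058 ]
top dish [ 0.6228 -0.1142  0.02  ]
scene dish [ 0.6259 -0.1112  0.02  ]
top tipA+ [ 0.6267 -0.1806  0.062 ]
top tipA- [ 0.5911 -0.1695  0.062 ]
top tipB+ [ 0.5957 -0.2859  0.062 ]
top tipB- [ 0.5586 -0.2746  0.062 ]
scene tipA+ [ 0.6228 -0.1765  0.062 ]
scene tipA- [ 0.5877 -0.1681  0.062 ]
scene tipB- [ 0.5572 -0.2735  0.062 ]
scene tipB+ [ 0.5898 -0.2793  0.062 ]
top c [ 0.6469 -0.1515  0.008 ]
top c [ 0.5991 -0.3225  0.008 ]
top c [ 0.5324 -0.3041  0.008 ]
top c [ 0.5816 -0.1333  0.008 ]
scene c [ 0.6503 -0.151   0.008 ]
scene c [ 0.6018 -0.3212  0.008 ]
top flange [ 0.4815 -0.2178  0.004 ]
scene flange [ 0.4823 -0.2172  0.004 ]
top head [ 0.4816 -0.2182  0.1   ]
scene head [ 0.4798 -0.2166  0.1   ]
spoon 0.25669451554516226 71.72104119554632
rest [ 0.593  -0.2277  0.062 ] 73.21452347313682 0.10985976275615016
dish->origin [ 0.5887 -0.2272  0.02  ]
spoon 0.25635054509699434 71.92661487642742
rest [ 0.5894 -0.2243  0.062 ] 73.06160636778165 0.10886597544346735
dish->origin [ 0.5915 -0.2241  0.02  ]
```

{"op": "move_arm", "data": {
  "delta_pos": [
    [-0.1, -0.09, 0],
    [-0.2, -0.18, 0],
    [-0.3, -0.27, 0],
    [-0.4, -0.36, 0],
    [-0.5, -0.45, 0],
    [-0.6, -0.54, 0],
    [-0.63, -0.565, 0],
    [-0.63, -0.565, 0],
    [-0.63, -0.565, 0],
    [-0.63, -0.565, 0],
    [-0.63, -0.565, 0],
    [-0.63, -0.565, 0],
    [-0.63, -0.565, 0],
    [-0.63, -0.565, 0],
    [-0.63, -0.565, 0],
    [-0.63, -0.565, 0],
    [-0.63, -0.565, 0],
    [-0.63, -0.565, 0],
    [-0.63, -0.565, 0],
    [-0.63, -0.565, 0]
  ],
  "twist": [5, 10, 15, 20, 25, 30, 35, 40, 45, 50, 55, 60, 65, 70, 75, 80, 86.8, 86.8, 86.8, 86.8],
  "jaw": [0.5, 0.5, 0.5, 0.5, 0.5, 0.5, 0.5, 0.5, 0.5, 0.5, 0.5, 0.5, 0.5, 0.5, 0.5, 0.5, 0.5, 0.5, 0.5, 0.5],
  "force": 80
}}

```text
time_s: 2.2
ee_pos: [0.581, -0.2427, 0.2506]
ee_rot: [-0.0, 0.809, 0.587, 0.0]
contact_force: [-0.0, 0.2, 0.1]
grip_width: 0.043
grip_force: 0.0
```

{"op": "move_arm", "data": {
  "delta_pos": [
    [0, 0, 0.04],
    [0, 0, 0.08],
    [0, 0, 0.115],
    [0, 0, 0.14],
    [0, 0, 0.15],
    [0, 0, 0.15],
    [0, 0, 0.15]
  ],
  "twist": [0, 0, 0, 0, 0, 0, 0],
  "jaw": [0.5, 0.5, 0.5, 0.5, 0.5, 0.5, 0.5]
}}

```text
time_s: 2.9
ee_pos: [0.5819, -0.2431, 0.1024]
ee_rot: [0.001, 0.81, 0.587, 0.001]
contact_force: [0.3, 0.3, 1.1]
grip_width: 0.0425
grip_force: 0.0
```

```bash
python3 - <<'E'
from h import *
a=imaging.get_image('top')[120:285,275:495]; b=imaging.get_image('scene')[150:315,90:310]
cv2.imwrite('pics/g1.png',np.vstack([cv2.resize(i,(400,300),interpolation=3) for i in(a,b)]))
E
```

```text
(no output)
```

View pics/g1.png

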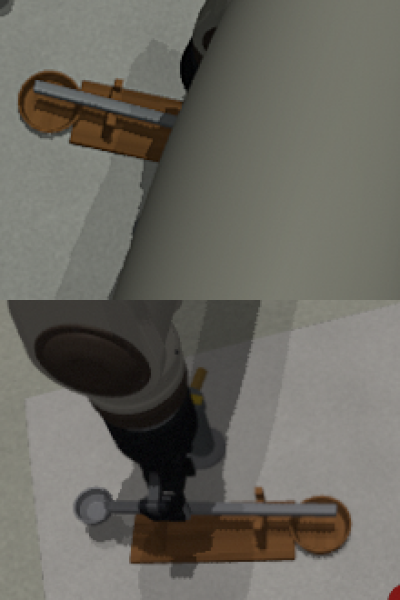

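The fingers straddle the bar between the uprights, the tap is clear, and pose agrees with the estimate. Descend and grip.

{"op": "move_arm", "data": {
  "delta_pos": [
    [0, 0, 0.015],
    [0, 0, 0.03],
    [0, 0, 0.04],
    [0, 0, 0.047],
    [0, 0, 0.047],
    [0, 0, 0.047],
    [0, 0, 0.047],
    [0, 0, 0.047],
    [0, 0, 0.047],
    [0, 0, 0.047],
    [0, 0, 0.047],
    [0, 0, 0.047],
    [0, 0, 0.047]
  ],
  "twist": [0, 0, 0, 0, 0, 0, 0, 0, 0, 0, 0, 0, 0],
  "jaw": [0.5, 0.5, 0.5, 0.5, 0.5, 0.3, 0.2, 0.1, 0, 0, 0, 0, 0],
  "force": 80
}}

```text
time_s: 4.3
ee_pos: [0.5817, -0.2436, 0.0541]
ee_rot: [0.001, 0.81, 0.587, 0.0]
contact_force: [-0.9, 0.2, 6.8]
grip_width: 0.0104
grip_force: 78.6
```

{"op": "move_arm", "data": {
  "delta_pos": [
    [0, 0, -0.005],
    [0, 0, -0.015],
    [0, 0, -0.03],
    [0, 0, -0.05],
    [0, 0, -0.075],
    [0, 0, -0.1],
    [0, 0, -0.125],
    [0, 0, -0.15],
    [0, 0, -0.16],
    [0, 0, -0.165],
    [0, 0, -0.165],
    [0, 0, -0.165]
  ],
  "twist": [0, 0, 0, 0, 0, 0, 0, 0, 0, 0, 0, 0],
  "jaw": [0, 0, 0, 0, 0, 0, 0, 0, 0, 0, 0, 0]
}}

```text
time_s: 5.5
ee_pos: [0.581, -0.2433, 0.217]
ee_rot: [-0.001, 0.81, 0.587, -0.0]
contact_force: [0.1, 0.0, -1.8]
grip_width: 0.0104
grip_force: 78.1
```

```bash
python3 - <<'E'
from h import *
o=env.get_obs(); print(o['contact_force'],o['wrist_torque'],o['joints'])
a=imaging.get_image('top')[60:285,275:560]; b=imaging.get_image('scene')[100:325,60:345]
cv2.imwrite('pics/g2.png',np.hstack([cv2.resize(i,(400,316),interpolation=3) for i in(a,b)]))
E
```

```text
[ 0.11480745  0.03811674 -1.82239299] [-0.00039083 -0.00700038  0.00101771] [-3.96647939e-01  2.75788441e-01  3.27861458e-01  1.62471915e+00
 -1.19326190e-05  1.49115998e+00]
```

View pics/g2.png

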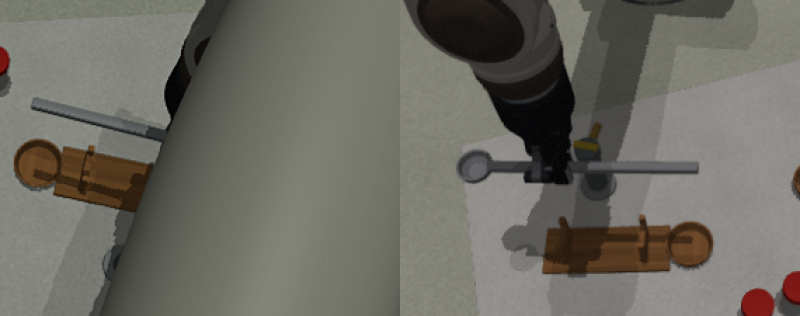

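The spoon is held level: the wrist moment is about zero and its mass about 185 g. In the scene panel, the tail is at (698,168) and the bowl at (475,166). I'll check where along the spoon it is gripped.

```bash
python3 - <<'E'
from h import *
f=(400/285,60,100); T=np.array([.581,-.2433])
for u,v in((298,168),(75,166)):
    p=w('scene',u,v,.222,f=f); d=p[:2]-T; a=np.radians(71.9); print(p,d@[np.cos(a),np.sin(a)],d@[-np.sin(a),np.cos(a)])
a=np.radians(73.5); x=np.array([.5905,-.2265])
print(x+.015*np.array([np.cos(a),np.sin(a)])-T)
E
```

```text
[ 0.63381554 -0.09729046  0.222     ] 0.1551929133015325 -0.004840280776463782
[ 0.55338929 -0.33884423  0.222     ] -0.09939429208386924 -0.0034389267177271084
[0.01376023 0.0311823 ]
```

Grip is at about spoon x = +16 mm. Now turn it high above the tap.

{"op": "move_arm", "data": {
  "delta_pos": [
    [0, 0, 0],
    [0, 0, 0],
    [0, 0, 0],
    [0, 0, 0],
    [0, 0, 0],
    [0, 0, 0],
    [0, 0, 0],
    [0, 0, 0],
    [0, 0, 0],
    [0, 0, 0],
    [0, 0, 0],
    [0, 0, 0],
    [0, 0, 0],
    [0, 0, 0],
    [0, 0, 0],
    [0, 0, 0],
    [0, 0, 0],
    [0, 0, 0],
    [0, 0, 0],
    [0, 0, 0]
  ],
  "twist": [-2, -5, -10, -15, -20, -25, -30, -35, -40, -45, -50, -55, -60, -65, -70, -75, -80, -85, -90, -90],
  "jaw": [0, 0, 0, 0, 0, 0, 0, 0, 0, 0, 0, 0, 0, 0, 0, 0, 0, 0, 0, 0]
}}

```text
time_s: 7.6
ee_pos: [0.581, -0.2433, 0.2174]
ee_rot: [-0.001, 0.157, 0.988, 0.0]
contact_force: [-0.8, -0.8, -2.0]
grip_width: 0.0105
grip_force: 78.0
```

{"op": "move_arm", "data": {
  "delta_pos": [
    [0, 0, 0],
    [0, 0, 0],
    [0, 0, 0],
    [0, 0, 0],
    [0, 0, 0],
    [0, 0, 0],
    [0, 0, 0],
    [0, 0, 0],
    [0, 0, 0],
    [0, 0, 0],
    [0, 0, 0],
    [0, 0, 0],
    [0, 0, 0],
    [0, 0, 0],
    [0, 0, 0],
    [0, 0, 0],
    [0, 0, 0],
    [0, 0, 0],
    [0, 0, 0],
    [0, 0, 0]
  ],
  "twist": [-2, -5, -10, -15, -20, -25, -30, -35, -40, -45, -50, -55, -60, -65, -70, -75, -80, -85, -90, -91.6],
  "jaw": [0, 0, 0, 0, 0, 0, 0, 0, 0, 0, 0, 0, 0, 0, 0, 0, 0, 0, 0, 0]
}}

```text
time_s: 9.6
ee_pos: [0.5811, -0.2434, 0.2178]
ee_rot: [-0.0, -0.598, 0.802, 0.0]
contact_force: [1.1, 0.4, -2.0]
grip_width: 0.0104
grip_force: 78.0
```

{"op": "move_arm", "data": {
  "delta_pos": [
    [-0.01, -0.001, 0],
    [-0.025, -0.003, 0],
    [-0.035, -0.004, 0],
    [-0.035, -0.004, 0.01],
    [-0.035, -0.004, 0.03],
    [-0.035, -0.004, 0.05],
    [-0.035, -0.004, 0.075],
    [-0.035, -0.004, 0.1],
    [-0.035, -0.004, 0.12],
    [-0.035, -0.004, 0.135],
    [-0.035, -0.004, 0.14],
    [-0.035, -0.004, 0.14],
    [-0.035, -0.004, 0.14]
  ],
  "twist": [0, 0, 0, 0, 0, 0, 0, 0, 0, 0, 0, 0, 0],
  "jaw": [0, 0, 0, 0, 0, 0, 0, 0, 0, 0, 0, 0, 0]
}}

```text
time_s: 10.9
ee_pos: [0.5955, -0.2112, 0.0793]
ee_rot: [0.0, -0.598, 0.802, -0.001]
contact_force: [-0.2, 0.1, -2.0]
grip_width: 0.0103
grip_force: 78.1
```

```bash
python3 - <<'E'
from h import *
a=imaging.get_image('top')[135:285,275:475]; b=imaging.get_image('scene')[180:330,105:305]
cv2.imwrite('pics/g3.png',np.hstack([cv2.resize(i,(400,300),interpolation=3) for i in(a,b)]))
E
```

```text
(no output)
```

View pics/g3.png

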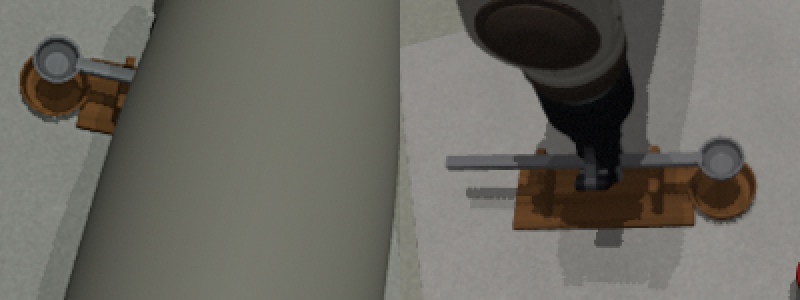

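The bowl is now at the dish end: (58,60) in the top panel and (722,159) in the scene panel, with the tail at (447,162). I'll work out the offset in the rest frame.

```bash
python3 - <<'E'
from h import *
a=np.radians(73.5); X=np.array([np.cos(a),np.sin(a)]);Y=np.array([-X[1],X[0]])
for n,u,v,f,o in(('top',58,60,(2,275,135),(.590,-.2275)),('scene',322,159,(2,105,180),(.5905,-.2245)),('scene',47,162,(2,105,180),(.5905,-.2245))):
    p=w(n,u,v,.0845,f=f)[:2]; d=p-o; print(n,p,d@X,d@Y)
E
```

```text
top [ 0.62240977 -0.11355623] 0.11845640722350516 0.0012866510520820947
scene [ 0.62830948 -0.1120709 ] 0.11853771283814762 -0.004320883387730248
scene [ 0.5546181  -0.35772115] -0.13792607546580443 -0.003432579905815859
```

{"op": "move_arm", "data": {
  "delta_pos": [
    [0, 0, 0.005],
    [0, 0, 0.01],
    [0, 0, 0.015],
    [0, 0, 0.019],
    [0, 0, 0.022],
    [0, 0, 0.024],
    [0, 0, 0.0245],
    [0, 0, 0.0245],
    [0, 0, 0.0245]
  ],
  "twist": [0, 0, 0, 0, 0, 0, 0, 0, 0],
  "jaw": [0, 0, 0, 0, 0, 0, 0, 0, 0]
}}

```text
time_s: 11.9
ee_pos: [0.5952, -0.211, 0.0542]
ee_rot: [0.0, -0.598, 0.802, -0.0]
contact_force: [-0.9, 0.5, 2.7]
grip_width: 0.0102
grip_force: 78.6
```

The force has shifted to +2.7 N, so the spoon is seated on the notch floors. Release and retreat.

{"op": "move_arm", "data": {
  "delta_pos": [
    [0, 0, 0],
    [0, 0, 0],
    [0, 0, 0],
    [0, 0, 0],
    [0, 0, 0],
    [0, 0, 0],
    [0, 0, 0],
    [0, 0, -0.01],
    [0, 0, -0.03],
    [0, 0, -0.06],
    [0, 0, -0.1],
    [0, 0, -0.14],
    [0, 0, -0.18],
    [0, 0, -0.2],
    [0, 0, -0.2]
  ],
  "twist": [0, 0, 0, 0, 0, 0, 0, 0, 0, 0, 0, 0, 0, 0, 0],
  "jaw": [0.1, 0.2, 0.3, 0.4, 0.5, 0.5, 0.5, 0.5, 0.5, 0.5, 0.5, 0.5, 0.5, 0.5, 0.5]
}}

```text
time_s: 13.4
ee_pos: [0.5959, -0.2113, 0.2585]
ee_rot: [0.002, -0.598, 0.802, -0.003]
contact_force: [-0.3, -0.5, 0.5]
grip_width: 0.0427
grip_force: 0.0
```

{"op": "move_arm", "data": {
  "delta_pos": [
    [0, 0.04, 0],
    [0, 0.08, 0],
    [0, 0.12, 0],
    [0, 0.16, 0],
    [0, 0.2, 0],
    [0, 0.23, 0],
    [0, 0.25, 0],
    [0, 0.25, 0]
  ],
  "twist": [0, 0, 0, 0, 0, 0, 0, 0],
  "jaw": [0.5, 0.5, 0.5, 0.5, 0.5, 0.5, 0.5, 0.5]
}}

```text
time_s: 14.2
ee_pos: [0.3536, -0.1392, 0.2541]
ee_rot: [0.0, -0.598, 0.802, -0.0]
contact_force: [1.7, -0.1, 0.8]
grip_width: 0.043
grip_force: 0.0
```

```bash
python3 - <<'E'
from h import *
a=imaging.get_image('top')[135:285,265:465]; b=imaging.get_image('scene')[180:330,105:305]
cv2.imwrite('pics/g4.png',np.hstack([cv2.resize(i,(400,300),interpolation=3) for i in(a,b)]))
E
```

```text
(no output)
```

View pics/g4.png

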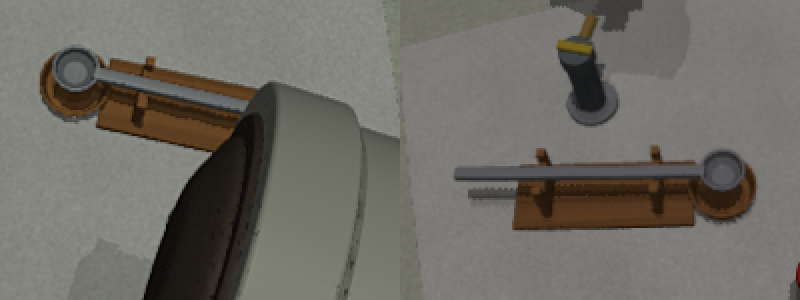

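The spoon lies in both notches, with the bowl over the dish at (722,170) and the tail at (454,174) in the scene panel. One numeric check, then hand in if it is within limits.

```bash
python3 - <<'E'
from h import *
a=np.radians(73.5); X=np.array([np.cos(a),np.sin(a)]);Y=np.array([-X[1],X[0]]); ok=True
for n,u,v,f,o,e in(('top',75,69,(2,265,135),(.590,-.2275),.118),('scene',322,170,(2,105,180),(.5905,-.2245),.118),('scene',54,174,(2,105,180),(.5905,-.2245),-.14)):
    d=w(n,u,v,.058,f=f)[:2]-o; print(n,d@X-e,d@Y); ok&=abs(d@X-e)<.01 and abs(d@Y)<.009
if ok: print(env.hand_in())
E
```

```text
top 0.001639130609556158 0.001201601840740337
scene -0.0005766992647606717 -0.0024596574353116527
scene 0.0004218376914923161 -0.0028930220968579677
the job is handed in; nothing more can be done
None
```

The spoon is turned end for end and lies in both notches of its own rest, bowl up over the dish, within about 3 mm of centre by the cameras; neither the tap nor the other spoon was touched as far as I could see, and the job is handed in at about 14 s (no verdict was returned).

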